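# Take the vial from under the propped guard flap

## Task

Raise the hinged guard flap of the grey box until it is fully up against its stop, then swing the stay at the box's right side over to the back so that its notch drops over the pin on the flap's edge. Only then take the larger bottle, the round vial, out of the box and stand it upright in the middle of the small square tray; leave the smaller dropper bottle standing where it is in the box, and leave the flap propped up.

Things in the scene. Friction and masses are not known exactly. Their poses are not given: they have to be found in the camera images.
- flap (a joint): angle of the guard flap, a 150 x 220 mm aluminium frame with a clear window, 6 mm thick, hinged on the far rim of a grey open-topped box (150 x 240 mm, 58 mm high, fixed to the bench, walls 5 mm). 0 = closed, level; 1.5 = up against its stop, almost upright. Its friction holds it where it is left above about 1.0 rad; let go lower it falls shut. Raising takes about 2 N at the bar.
- flap_hinge (a point): point on the flap's hinge axis, at the middle of the box's far rim, 64 mm above the bench. x points from the front of the box to its back, y along the hinge to the box's left, z up (so it gives the box's yaw). The centre of the box floor is 75 mm in front of it and 59 mm below. A 6 mm pin stands out of the flap's right edge 80 mm from the hinge axis.
- flap_bar (a point): middle of the flap's round steel pull bar, 10 mm thick, 110 mm long, parallel to the hinge and 195 mm from its axis, on two arms in the plane of the flap, with a clear gap of 42 mm between bar and flap edge. Closed, it lies in front of the box, 64 mm above the bench; fully up, 258 mm. Being round, it can turn in the fingers while the flap is raised.
- stay (a joint): angle of the prop stay, a steel rod on the outside of the box's right wall. 0 = leaning to the front at 45 degrees on its stop; it grows as the rod swings up (upright at 0.78) and over to the back. With the flap fully up it stops at about 1.44, its notch over the flap's pin. It turns easily: let go beyond 0.95 it falls onto the pin by itself. If the flap is below 1.26 the notch misses.
- stay_hinge (a point): point on the stay's pivot axis in the plane of the rod, 35 mm above the bench; axes as for flap_hinge. It lies 100 mm in front of the flap's hinge axis and 135 mm to the right of the box's middle (15 mm outside the right wall). The rod is 160 mm long and 8 mm thick; its notch lies between two short teeth 124 and 160 mm from the pivot.
- stay_knob (a point): grip point on the stay's crossbar, a round steel bar 10 mm thick, parallel to the hinges, 140 mm along the rod from the pivot; it points outward to the right for 62 mm and ends in a 16 mm black ball. This point is 48 mm out from the rod, 14 mm before the end of the bar. At the start it stands about 135 mm above the bench.
- vial_mid (a point): centre (half-way up) of the vial to be taken: a round glass bottle 22 mm across and 47 mm tall with a narrower cap (14 mm across, the top 6 mm), 18 g, standing on the box floor 50 mm to the left or right of the box's middle and about 100 mm in front of the flap's hinge, its axis z up.
- dropper_mid (a point): centre (half-way up) of the smaller dropper bottle, 16 mm across and 34 mm tall with a pointed nozzle, standing on the box floor at the other side; it is to be left alone.
- tray: shallow square steel tray, 110 x 110 mm, 12 mm high with 4 mm walls, fixed to the bench to the left of the box; origin at the centre of its underside, the floor is 4 mm above it, z up, sides along x and y.

How it is judged:
By the outcome, as a careful person would: the job done as asked, in the order asked, and still so for the second after the job is handed in, with the robot touching nothing.
It also fails if it takes over 69 s, if anything falls off the work surface, if the arm or the gripper's body presses on something with over 40 N, if the wrist force passes 120 N, or if a joint passes its speed limit or range.

## Robot

A 7-joint arm with a two-finger parallel gripper is mounted at the origin on a cart in front of the work surface, level with it; the furniture and walls round the work are solid. World frame = base frame: x ahead of the robot, y to its left, z up, the work surface at z = 0. Lengths are in m, angles in rad, forces in N, time in s.
With the tool pointing down it reaches from about 0.425 to 0.875 m from the base axis. Payload 4.7 kg.
Tool frame: the origin (TCP) lies at the very end of the fingers, on their centre line; the grasp point (between the pads) lies 19 mm behind it (ctrl.hold_point_z is the distance from the TCP to the grasp point, in m); z points along the fingers, y is the line along which they close (so a half turn about z gives the same grasp; the last joint's range is limited). The gripper opens to 85 mm and grips with 20 to 120 N. Pads are 22 mm wide; open, the fingers measure 114 mm over their backs; the gripper's body (76 mm by 85 mm) begins 54 mm behind the grasp point. The pads swing forward as they close: fully open they stand 13 mm farther back than shut.
Start: joints at [1.148, 0.321, -0.07, 1.45, 0.023, 1.371, -0.057], TCP at [0.275, -0.589, 0.199] pointing down, gripper open.
Joint ranges: [-2.86, 2.86], [-0.3, 2.09], [-1.38, 1.24], [0.06, 2.45], [-1.56, 4.7], [0.09, 2.05], [-2.69, 2.69]. Speed limits (rad/s): [2.57, 2.57, 3.14, 3.14, 3.14, 3.14, 3.14].

## Interface

Orientations are given as a 3x3 rotation matrix whose columns are the frame's x, y, z axes.
In Python, from cell import ctrl gives the robot as it stands. The module is installed in compiled form; this text tells all that it offers.
- The arm moves only by the tool jog_arm, never from a script. Its argument "deltas" is a list of rows, each an object of numbers: "tx", "ty", "tz": the shift along the tool's x, y, z as a fraction of full scale; "rx", "ry", "rz": the turn, a rotation vector about the tool's x, y, z as a fraction of full scale; "fingers": the gripper's target within -1 to 1 (shut at 1, half-way at 0, fully open at -1). A call has 1 to 12 rows; each row shifts and turns the commanded pose from where the row before left it, along the tool's axes as they then stand; what a row does not reach is not made up. Full scale, the value 1, is 0.04 m for a shift and 0.08 rad for a turn. A row lasts 1/12 s, in which the tool goes at most 41.7 mm and 7.16 degrees, less where a joint would pass 70% of its speed; a pose out of reach is approached as far as the arm can. A call with a number of a shift or a turn outside -1 to 1 is refused whole. A call with a gripper value outside its range is refused whole. The fingers move at their own pace and stop on an object; "newtons" is the grip in N (left out, the last holds). Time passes only in rows, so rows that do not move let the fingers close. It gives the time, the measured TCP pose, the force, the opening and the grip force at its end, in the units of the state.
- ctrl.read_state(): the state, without advancing time (a new reading comes with each control period).
- ctrl.snapshot(name): name is "scene" or "side" or "wrist"; returns the picture (480x640x3 uint8, red, green, blue); there is no depth.
- ctrl.get_calibration(name): a dict with "mtx" (3x3 intrinsics, pixels), "view" (4x4, takes a point from world to camera coordinates). Camera axes: x right, y up, looking along -z (the intrinsics and any distortion apply to the point x, -y, -z); pixel columns grow to the right and rows downward; lengths in m; the calibration is good to about 2 mm. A picture is of the moment at which its call begins: read the wrist's pose just before it. get_calibration takes no time and is no camera call; for the wrist camera it gives the pose at the moment of the call.
- ctrl.job_done(): hands the job in; it is judged then, once.
The state is a dict: "clock": time; "joint_positions": joint angles; "dq": joint speeds; "tau": joint torques, N m; "position": TCP position; "tool_rot": TCP orientation; "ft_force": force on the tool from outside, world axes, zero at the start; "wrist_torque": the same for the moment, N m; "opening": opening from 0.0 (shut) to 1.0 (fully open); "grip_force": force on a finger pad.
Only numpy, scipy, OpenCV 4.12 (cv2) and the standard library are available. Lean on these libraries where they do the work, as an engineer would, in place of code of your own. Each camera call takes 0.05 s, during which the arm holds its last target. There are 200 camera calls.

## Working session

There is one attempt and no reset: what is moved stays moved. The work goes in short steps, Python scripts to look and compute and a tool call to move; the robot and the scene stay as the last step left them, time stands still between calls to the robot, and variables do not carry over. Pictures are saved under pics/ and viewed, at most 10 in all, crops included, and the job is handed in when it is done.

Besides the shell and the picture viewer there is one more tool, called after "Emit:" as name([rows], argument=value, ...), one row to a line, values as JSON. jog_arm: Moves the arm, as the interface text tells. Its arguments: {"type":"object","properties":{"deltas":{"type":"array"},"newtons":{"type":"number"}},"required":["deltas"]}

```bash
mkdir -p pics; python3 - <<'E'
from cell import ctrl
import cv2,numpy as np
s=ctrl.read_state();print({k:np.round(v,3) for k,v in s.items()})
for n in("scene","side"):
    cv2.imwrite(f"pics/{n}0.png",ctrl.snapshot(n)[:,:,::-1]);c=ctrl.get_calibration(n);print(n,c)
print(ctrl.hold_point_z)
E
```

```text
{'clock': np.float64(0.0), 'joint_positions': array([ 1.148,  0.322, -0.07 ,  1.452,  0.023,  1.371, -0.057]), 'dq': array([-0.   , -0.001, -0.001,  0.001,  0.   ,  0.   ,  0.002]), 'tau': array([ 0.0000e+00, -4.9358e+01, -3.8200e-01, -3.1433e+01,  1.3000e-02,
        1.2000e-02, -0.0000e+00]), 'position': array([ 0.275, -0.588,  0.198]), 'tool_rot': array([[ 0.906,  0.423, -0.001],
       [ 0.423, -0.906,  0.002],
       [-0.   , -0.002, -1.   ]]), 'ft_force': array([ 0.552, -0.426,  0.858]), 'wrist_torque': array([ 0.028, -0.   , -0.027]), 'grip_force': np.float64(0.0), 'opening': np.float64(0.995)}
scene {'mtx': array([[433.5596761 ,   0.        , 318.10200353],
       [  0.        , 433.5596761 , 238.34968475],
       [  0.        ,   0.        ,   1.        ]]), 'view': array([[ 0.75734641, -0.65247344,  0.02654863, -0.39201077],
       [ 0.27717688,  0.35800761,  0.8916297 , -0.25184697],
       [-0.59126931, -0.66791389,  0.45198633, -0.67297223],
       [ 0.        ,  0.        ,  0.        ,  1.        ]])}
side {'mtx': array([[437.49503232,   0.        , 314.82400235],
       [  0.        , 437.49503232, 246.04068843],
       [  0.        ,   0.        ,   1.        ]]), 'view': array([[-0.29415541, -0.95573922, -0.00592759,  0.24928927],
       [ 0.85004032, -0.2644488 ,  0.45551979, -0.50362786],
       [-0.43692567,  0.12895493,  0.89020592, -0.72857506],
       [ 0.        ,  0.        ,  0.        ,  1.        ]])}
0.0187
```

View pics/scene0.png

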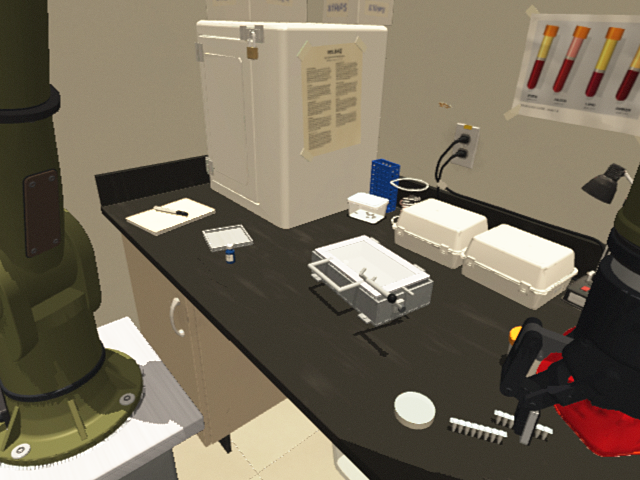

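View pics/side0.png

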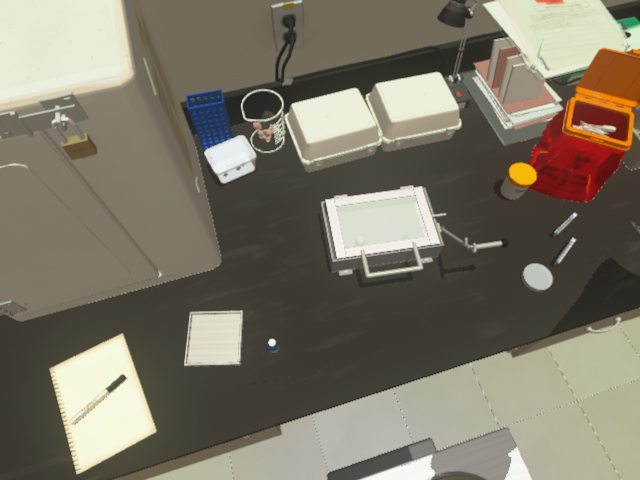

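The scene view shows the box around (370,275), with the tray at (228,237). The side view shows the flap frame corners near (323,198)–(440,240), the bar from (365,275) to (422,268), the knob ball at (504,243) and the tray centre at (214,338). I'll enlarge both for exact pixels.

```bash
python3 - <<'E'
import cv2,numpy as np
a=cv2.imread("pics/side0.png")[175:285,315:515]; b=cv2.imread("pics/scene0.png")[225:330,300:440]
a=cv2.resize(a,None,fx=4,fy=4,interpolation=cv2.INTER_CUBIC)
cv2.imwrite("pics/sidec.png",a)
E
```

```text
(no output)
```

View pics/sidec.png

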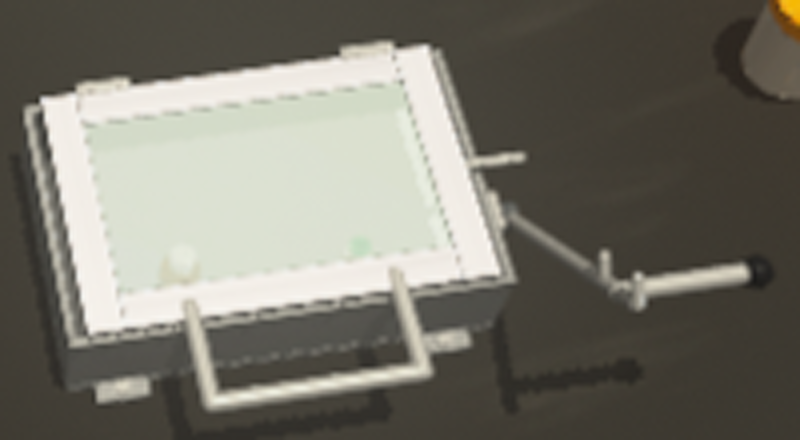

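Crop: frame corners at (43,98), (430,45), (500,275), (90,333), bar ends (210,402)/(430,372), ball (760,270). The white vial cap is at (182,255), which is the left side, and the green dropper at (360,245) on the right. Next I fit the box pose.

```bash
cat > h.py <<'E'
import numpy as np, cv2
from cell import ctrl
from scipy.optimize import least_squares
def proj(n,P,c=None):
    c=c or ctrl.get_calibration(n); P=np.atleast_2d(P)
    q=P@c["view"][:3,:3].T+c["view"][:3,3]; q=q*[1,-1,-1]; q=q@c["mtx"].T
    return q[:,:2]/q[:,2:]
def ray_z(n,uv,z,c=None):
    c=c or ctrl.get_calibration(n); R=c["view"][:3,:3];t=c["view"][:3,3]
    o=-R.T@t; d=R.T@(np.linalg.inv(c["mtx"])@[uv[0],uv[1],1]*[1,-1,-1])
    return o+d*(z-o[2])/d[2]
def box(p,L):  # p: x,y,yaw of flap_hinge (z .064)
    L=np.atleast_2d(L);c,s=np.cos(p[2]),np.sin(p[2])
    return np.c_[p[0]+c*L[:,0]-s*L[:,1],p[1]+s*L[:,0]+c*L[:,1],L[:,2]]
E
python3 - <<'E'
from h import *
L=np.array([[0,.11,.067],[0,-.11,.067],[-.15,-.11,.067],[-.15,.11,.067],[-.195,.055,.064],[-.195,-.055,.064],[-.199,-.199,.134]])
px=np.array([[43,98],[430,45],[500,275],[90,333],[210,402],[430,372],[760,270]])/4+[315,175]-.4
f=lambda p:(proj("side",box(p,L))-px).ravel()
r=least_squares(f,[.65,-.1,0]);print(r.x,r.fun.reshape(-1,2).round(1))
p=r.x
for n,l in dict(bar=[-.195,0,.064],vial=[-.1,.05,.0285],vialcap=[-.1,.05,.052],drop=[-.1,-.05,.022],knob=[-.199,-.183,.134],sth=[-.1,-.135,.035]).items():
    w=box(p,l); print(n,w.round(4),proj("side",w).round(1),proj("scene",w).round(1))
q=np.array([[189,311],[243,311],[241,366],[184,365]])
t=np.array([ray_z("side",u,.012) for u in q]);print(t.round(3),t.mean(0))
print(proj("scene",t).round())
E
```

```text
[ 0.67311037 -0.08451837 -0.13915232] [[-0.1 -0.8]
 [-0.2 -1. ]
 [ 1.7  0.1]
 [ 0.5  0.9]
 [ 1.3  0.2]
 [-0.9 -0.3]
 [-2.2  0.9]]
bar [[ 0.48   -0.0575  0.064 ]] [[394.9 271.3]] [[323.3 278.5]]
vial [[ 0.581  -0.0211  0.0285]] [[359.7 242. ]] [[345.5 270.3]]
vialcap [[ 0.581  -0.0211  0.052 ]] [[360.6 236.9]] [[346.1 261.4]]
drop [[ 0.5671 -0.1202  0.022 ]] [[403.5 236.9]] [[373.1 294.1]]
knob [[ 0.4507 -0.2381  0.134 ]] [[494.4 244.2]] [[383.3 294.2]]
sth [[ 0.5554 -0.2043  0.035 ]] [[442.  228.6]] [[401.3 309.8]]
[[0.542 0.367 0.012]
 [0.509 0.26  0.012]
 [0.4   0.289 0.012]
 [0.435 0.395 0.012]] [0.47126942 0.32768449 0.012     ]
[[240. 224.]
 [251. 241.]
 [209. 249.]
 [201. 231.]]
```

Emit:
jog_arm([
  {"rz":-1,"tz":-0.1,"fingers":0},
  {"rz":-1,"tz":-0.1},
  {"rz":-1,"tz":-0.1},
  {"rz":-1,"tz":-0.1},
  {"rz":-1,"tz":-0.1},
  {"rz":-1,"tz":-0.1},
  {"rz":-1,"tz":-0.1},
  {"rz":-1,"tz":-0.1},
  {"rz":-1,"tz":-0.1},
  {"rz":-1,"tz":-0.1},
  {"rz":-1,"tz":-0.1},
  {"rz":-1,"tz":-0.1},
], newtons=20)

```text
invalid input
```

```bash
cat >> h.py <<'E'
from scipy.spatial.transform import Rotation
P=[.67311,-.08452,-.13915]
def go(T,world=False):
    "T: TCP target in box frame (x,y from hinge, z world). prints tool-axis shift & turn in full-scale units"
    s=ctrl.read_state(); R=s["tool_rot"]; T=np.array(T) if world else box(P,T)[0]
    c,sn=np.cos(P[2]),np.sin(P[2]); G=np.array([[-sn,c,0],[c,sn,0],[0,0,-1]]).T
    w=Rotation.from_matrix(R.T@G).as_rotvec()/.08
    print("t",round(s["clock"],2),"pos",s["position"].round(4),"open",round(s["opening"],3),"F",s["ft_force"].round(1),"grip",s["grip_force"])
    print("shift",(R.T@(T-s["position"])/.04).round(2),"inG",(G.T@(T-s["position"])/.04).round(2),"turn",w.round(2))
E
python3 -c "
from h import *
go([-.195,0,.12])"
```

```text
t 0.1 pos [ 0.2747 -0.5885  0.1981] open 0.997 F [-0.3 -0.5  0.6] grip 0.0
shift [10.27 -9.85  1.97] inG [13.86  3.24  1.95] turn [-2.000e-02 -1.000e-02 -1.244e+01]
```

Emit:
jog_arm([
  {"tx":0,"ty":0,"tz":-0.1,"rx":0,"ry":0,"rz":-1,"fingers":0},
  {"tx":0,"ty":0,"tz":-0.1,"rx":0,"ry":0,"rz":-1,"fingers":0},
  {"tx":0,"ty":0,"tz":-0.1,"rx":0,"ry":0,"rz":-1,"fingers":0},
  {"tx":0,"ty":0,"tz":-0.1,"rx":0,"ry":0,"rz":-1,"fingers":0},
  {"tx":0,"ty":0,"tz":-0.1,"rx":0,"ry":0,"rz":-1,"fingers":0},
  {"tx":0,"ty":0,"tz":-0.1,"rx":0,"ry":0,"rz":-1,"fingers":0},
  {"tx":0,"ty":0,"tz":-0.1,"rx":0,"ry":0,"rz":-1,"fingers":0},
  {"tx":0,"ty":0,"tz":-0.1,"rx":0,"ry":0,"rz":-1,"fingers":0},
  {"tx":0,"ty":0,"tz":-0.1,"rx":0,"ry":0,"rz":-1,"fingers":0},
  {"tx":0,"ty":0,"tz":-0.1,"rx":0,"ry":0,"rz":-1,"fingers":0},
  {"tx":0,"ty":0,"tz":-0.1,"rx":0,"ry":0,"rz":-1,"fingers":0},
  {"tx":0,"ty":0,"tz":-0.1,"rx":0,"ry":0,"rz":-1,"fingers":0},
], newtons=20)

```text
clock: 1.1
position: [0.2748, -0.5887, 0.2466]
tool_rot: [[0.169, 0.986, -0.001], [0.986, -0.169, 0.001], [0.001, -0.001, -1.0]]
ft_force: [-0.1, -0.0, -0.4]
opening: 0.495
grip_force: 0.0
```

Emit:
jog_arm([
  {"tx":0,"ty":0,"tz":0,"rx":0,"ry":0,"rz":-0.44,"fingers":0},
  {"tx":1,"ty":0.25,"tz":0,"rx":0,"ry":0,"rz":0,"fingers":0},
  {"tx":1,"ty":0.25,"tz":0,"rx":0,"ry":0,"rz":0,"fingers":0},
  {"tx":1,"ty":0.25,"tz":0,"rx":0,"ry":0,"rz":0,"fingers":0},
  {"tx":1,"ty":0.25,"tz":0,"rx":0,"ry":0,"rz":0,"fingers":0},
  {"tx":1,"ty":0.25,"tz":0,"rx":0,"ry":0,"rz":0,"fingers":0},
  {"tx":1,"ty":0.25,"tz":0,"rx":0,"ry":0,"rz":0,"fingers":0},
  {"tx":1,"ty":0.25,"tz":0,"rx":0,"ry":0,"rz":0,"fingers":0},
  {"tx":1,"ty":0.25,"tz":0,"rx":0,"ry":0,"rz":0,"fingers":0},
  {"tx":1,"ty":0.25,"tz":0,"rx":0,"ry":0,"rz":0,"fingers":0},
  {"tx":1,"ty":0.25,"tz":0,"rx":0,"ry":0,"rz":0,"fingers":0},
  {"tx":1,"ty":0.25,"tz":0,"rx":0,"ry":0,"rz":0,"fingers":0},
])

```text
clock: 2.1
position: [0.4448, -0.1664, 0.2469]
tool_rot: [[0.139, 0.99, -0.0], [0.99, -0.139, -0.001], [-0.001, -0.0, -1.0]]
ft_force: [1.0, -0.6, 0.6]
opening: 0.502
grip_force: 0.0
```

```bash
python3 -c "
from h import *
go([-.195,0,.12])
go([-.195,0,.045])"
```

```text
t 2.1 pos [ 0.4448 -0.1664  0.2469] open 0.502 F [ 1.  -0.6  0.6] grip 0.0
shift [2.82 0.49 3.17] inG [2.82 0.49 3.17] turn [-0.    0.01  0.  ]
t 2.1 pos [ 0.4448 -0.1664  0.2469] open 0.502 F [ 1.  -0.6  0.6] grip 0.0
shift [2.82 0.5  5.05] inG [2.82 0.49 5.05] turn [-0.    0.01  0.  ]
```

Emit:
jog_arm([
  {"tx":0.94,"ty":0.17,"tz":0,"rx":0,"ry":0,"rz":0,"fingers":0},
  {"tx":0.94,"ty":0.17,"tz":0.5,"rx":0,"ry":0,"rz":0,"fingers":0},
  {"tx":0.94,"ty":0.16,"tz":0.8,"rx":0,"ry":0,"rz":0,"fingers":0},
  {"tx":0,"ty":0,"tz":0.8,"rx":0,"ry":0,"rz":0,"fingers":0},
  {"tx":0,"ty":0,"tz":0.6,"rx":0,"ry":0,"rz":0,"fingers":0},
  {"tx":0,"ty":0,"tz":0.4,"rx":0,"ry":0,"rz":0,"fingers":0},
  {"tx":0,"ty":0,"tz":0,"rx":0,"ry":0,"rz":0,"fingers":0},
])

```text
clock: 2.68
position: [0.4747, -0.0659, 0.1251]
tool_rot: [[0.138, 0.99, -0.007], [0.99, -0.138, 0.002], [0.001, -0.007, -1.0]]
ft_force: [-0.3, -0.3, -0.2]
opening: 0.501
grip_force: 0.0
```

```bash
python3 -c "
from h import *
c=ctrl.get_calibration('wrist');cv2.imwrite('pics/w1.png',ctrl.snapshot('wrist')[:,:,::-1])
go([-.195,0,.045])
print(proj('wrist',box(P,[[-.195,.055,.064],[-.195,-.055,.064],[-.15,.11,.067],[-.15,-.11,.067]]),c).round(1))"
```

```text
t 2.73 pos [ 0.4762 -0.0663  0.1273] open 0.506 F [0.1 0.8 0.4] grip 0.0
shift [0.23 0.07 2.06] inG [0.23 0.06 2.06] turn [-0.05 -0.01  0.01]
[[326.2 145.9]
 [325.4 299.5]
 [402.2  50.9]
 [383.1 365.9]]
```

View pics/w1.png

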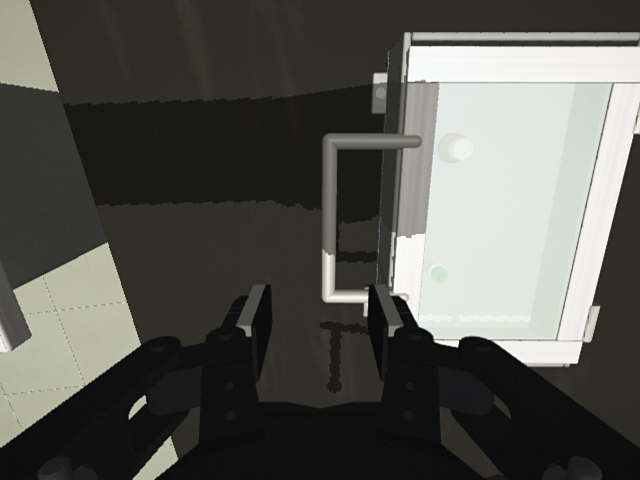

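The wrist view shows the bar at u≈329, v 137–298 (predicted 326, 146–299). So the box sits about 2 mm further back and 3 mm further left, with the bar mid-way between the fingers. I'll descend and grip.

Emit:
jog_arm([
  {"tx":0.3,"ty":0.12,"tz":0.2,"rx":0,"ry":0,"rz":0,"fingers":0},
  {"tx":0,"ty":0,"tz":0.6,"rx":-0.05,"ry":0,"rz":0,"fingers":0},
  {"tx":0,"ty":0,"tz":0.6,"rx":0,"ry":0,"rz":0,"fingers":0},
  {"tx":0,"ty":0,"tz":0.4,"rx":0,"ry":0,"rz":0,"fingers":0},
  {"tx":0,"ty":0,"tz":0.2,"rx":0,"ry":0,"rz":0,"fingers":0},
  {"tx":0,"ty":0,"tz":0,"rx":0,"ry":0,"rz":0,"fingers":0.3},
  {"tx":0,"ty":0,"tz":0,"rx":0,"ry":0,"rz":0,"fingers":0.8},
  {"tx":0,"ty":0,"tz":0,"rx":0,"ry":0,"rz":0,"fingers":1},
  {"tx":0,"ty":0,"tz":0,"rx":0,"ry":0,"rz":0,"fingers":1},
  {"tx":0,"ty":0,"tz":0,"rx":0,"ry":0,"rz":0,"fingers":1},
  {"tx":0,"ty":0,"tz":0,"rx":0,"ry":0,"rz":0,"fingers":1},
], newtons=20)

```text
clock: 3.65
position: [0.4851, -0.0557, 0.0498]
tool_rot: [[0.139, 0.99, 0.005], [0.99, -0.138, -0.001], [-0.0, 0.005, -1.0]]
ft_force: [-0.1, 0.2, -0.2]
opening: 0.001
grip_force: 0.0
```

```bash
sed -i 's/^P=.*/P=[.6755,-.0818,-.13915]/' h.py; python3 -c "
from h import *
go([-.195,0,.045])
a=np.linspace(0,1.5,13); z=.064-.019+.195*np.sin(a); x=-.195*np.cos(a)
print((np.diff(x)/.04).round(3),(-np.diff(z)/.04).round(3))
a=np.linspace(0,1.5,19);z=.195*np.sin(a); x=-.195*np.cos(a)
print((np.diff(x)/.04).round(3),(-np.diff(z)/.04).round(3))"
```

```text
t 3.65 pos [ 0.4851 -0.0557  0.0498] open 0.001 F [-0.1  0.2 -0.2] grip 0.0
shift [ 0.01 -0.07  0.12] inG [ 0.01 -0.07  0.12] turn [0.07 0.01 0.  ]
[0.038 0.114 0.187 0.258 0.325 0.386 0.442 0.491 0.532 0.565 0.589 0.604] [-0.608 -0.598 -0.579 -0.552 -0.515 -0.471 -0.419 -0.36  -0.296 -0.228
 -0.156 -0.081]
[0.017 0.051 0.084 0.117 0.149 0.18  0.209 0.238 0.264 0.289 0.312 0.332
 0.351 0.366 0.38  0.39  0.398 0.404] [-0.406 -0.403 -0.397 -0.389 -0.378 -0.364 -0.348 -0.329 -0.308 -0.285
 -0.26  -0.233 -0.205 -0.175 -0.144 -0.112 -0.079 -0.046]
```

Fingers closed fully without the bar; look.

```bash
python3 -c "
from h import *
c=ctrl.get_calibration('wrist');w=ctrl.snapshot('wrist')[:,:,::-1];s=ctrl.snapshot('side')[:,:,::-1]
cv2.imwrite('pics/w2.png',np.hstack([cv2.resize(w,(400,300)),cv2.resize(s[190:310,330:490],(400,300),interpolation=2)]))
go([-.195,0,.045])"
```

```text
t 3.75 pos [ 0.4847 -0.0556  0.0494] open -0.004 F [ 0.3 -0.5  0.2] grip 0.0
shift [ 0.01 -0.06  0.11] inG [ 0.01 -0.06  0.11] turn [0.06 0.   0.  ]
```

View pics/w2.png

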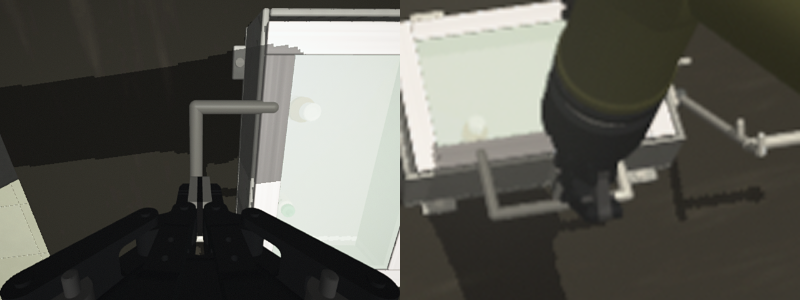

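The wrist half (left) shows the shut fingers at (200,180–240) in line with the bar; the side half shows them near the bar at (600,195). I'll zoom in and project the TCP to see where they really are.

```bash
python3 -c "
from h import *
c=ctrl.get_calibration('wrist');w=ctrl.snapshot('wrist')[:,:,::-1];s=ctrl.snapshot('side')[:,:,::-1]
st=ctrl.read_state();p=st['position'];R=st['tool_rot']
Q=np.array([p,p-.019*R[:,2],box(P,[-.195,0,.064])[0],box(P,[-.195,.055,.064])[0],box(P,[-.195,-.055,.064])[0]])
for n,im in(('wrist',w),('side',s)):
  print(n,proj(n,Q,c if n=='wrist' else None).round(1).tolist())
cv2.imwrite('pics/w3.png',np.hstack([cv2.resize(w[150:450,220:420],(400,600),interpolation=2),cv2.resize(s[225:300,350:400+0],(400,600),interpolation=2)]) )
cv2.imwrite('pics/w3.png',np.hstack([cv2.resize(w[150:450,220:420],(400,600),interpolation=2),cv2.resize(s[225:300,370:420],(400,600),interpolation=2)]) )
"
```

```text
wrist [[318.8, 273.3], [318.7, 288.4], [314.3, 284.0], [313.7, 171.5], [314.8, 377.9]]
side [[392.0, 272.5], [393.5, 268.8], [393.2, 270.6], [366.7, 274.6], [419.5, 266.6]]
```

View pics/w3.png

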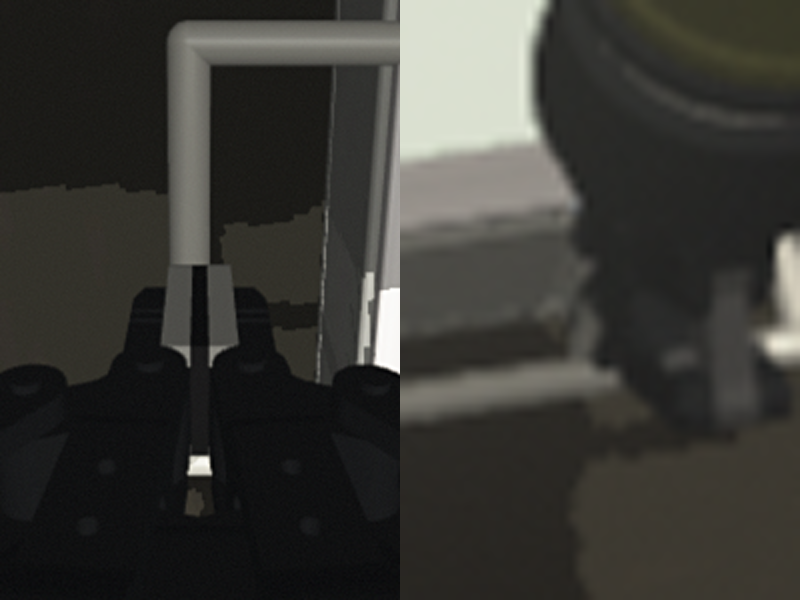

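```bash
python3 -c "
from h import *
c=ctrl.get_calibration('wrist');st=ctrl.read_state();p=st['position'];R=st['tool_rot']
print(c['mtx'][0,0])
L=np.array([[0,0,0],[.011,0,0],[-.011,0,0],[0,0,-.019],[0,0,-.05],[0,0,-.1],[0,0,-.2],[.011,.02,-.006],[.011,-.02,-.006]])
Q=p+L@R.T
v=c['view'];print(((Q@v[:3,:3].T+v[:3,3])).round(3).tolist())
print(proj('wrist',Q,c).round(0).tolist());print(proj('side',Q).round(0).tolist())
print('cam in tool',R.T@(-v[:3,:3].T@v[:3,3]-p), (R.T@v[:3,:3].T).round(3))
"
```

```text
350.48539266435296
[[-0.0, -0.02, -0.188], [-0.0, -0.009, -0.184], [-0.0, -0.03, -0.191], [-0.0, -0.025, -0.169], [-0.0, -0.034, -0.14], [-0.0, -0.048, -0.092], [-0.0, -0.077, 0.004], [0.02, -0.011, -0.179], [-0.02, -0.011, -0.179]]
[[319.0, 274.0], [319.0, 254.0], [319.0, 292.0], [319.0, 289.0], [319.0, 322.0], [319.0, 421.0], [338.0, -6091.0], [358.0, 258.0], [280.0, 258.0]]
[[392.0, 272.0], [387.0, 273.0], [397.0, 272.0], [393.0, 269.0], [396.0, 262.0], [400.0, 251.0], [410.0, 225.0], [385.0, 263.0], [390.0, 281.0]]
cam in tool [ 0.07214823  0.00029551 -0.17417333] [[-0.001  0.959  0.284]
 [ 1.     0.001  0.001]
 [ 0.001  0.284 -0.959]]
```

The shut pads end at about (320,282), which back-projects to roughly 30 mm behind the reported TCP. So the fingertips were above the bar. The bar itself is where predicted, at u≈314. I'll open halfway, go 30 mm lower (still clear of the bench either way) and grip again.

Emit:
jog_arm([
  {"tx":0,"ty":0,"tz":-0.2,"rx":0,"ry":0,"rz":0,"fingers":0},
  {"tx":0,"ty":-0.06,"tz":0,"rx":0,"ry":0,"rz":0,"fingers":0},
  {"tx":0,"ty":0,"tz":0,"rx":0,"ry":0,"rz":0,"fingers":0},
  {"tx":0,"ty":0,"tz":0,"rx":0,"ry":0,"rz":0,"fingers":0},
  {"tx":0,"ty":0,"tz":0.3,"rx":0,"ry":0,"rz":0,"fingers":0},
  {"tx":0,"ty":0,"tz":0.3,"rx":0,"ry":0,"rz":0,"fingers":0},
  {"tx":0,"ty":0,"tz":0.3,"rx":0,"ry":0,"rz":0,"fingers":0},
  {"tx":0,"ty":0,"tz":0,"rx":0,"ry":0,"rz":0,"fingers":0},
], newtons=20)

```text
clock: 4.52
position: [0.4794, -0.0547, 0.0175]
tool_rot: [[0.138, 0.99, -0.002], [0.99, -0.138, 0.001], [0.001, -0.002, -1.0]]
ft_force: [0.4, 0.7, -0.4]
opening: 0.505
grip_force: 0.0
```

```bash
python3 -c "
from h import *
go([-.195,0,.018])
w=ctrl.snapshot('wrist')[:,:,::-1];cv2.imwrite('pics/w4.png',w)"
```

```text
t 4.52 pos [ 0.4794 -0.0547  0.0175] open 0.505 F [ 0.4  0.7 -0.4] grip 0.0
shift [ 0.01  0.07 -0.01] inG [ 0.01  0.07 -0.01] turn [-0.02 -0.01  0.01]
```

View pics/w4.png

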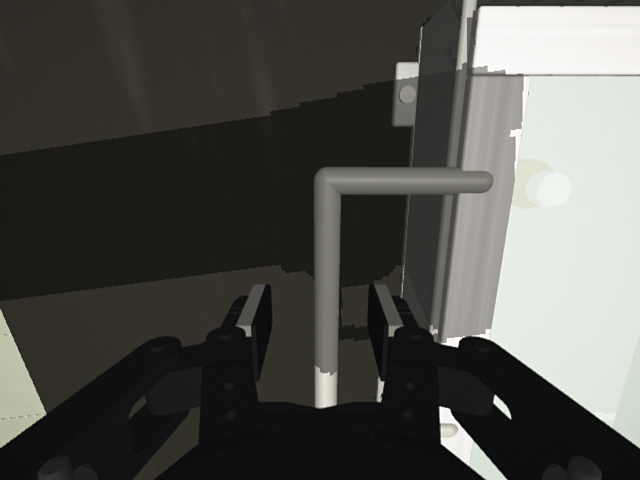

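The bar now lies between the pads (u≈327, pads at 270 and 370), so the tips sit about 32 mm behind the reported TCP. Closing.

Emit:
jog_arm([
  {"tx":0,"ty":0.06,"tz":0.05,"rx":0,"ry":0,"rz":0,"fingers":0.5},
  {"tx":0,"ty":0,"tz":0,"rx":0,"ry":0,"rz":0,"fingers":1},
  {"tx":0,"ty":0,"tz":0,"rx":0,"ry":0,"rz":0,"fingers":1},
  {"tx":0,"ty":0,"tz":0,"rx":0,"ry":0,"rz":0,"fingers":1},
  {"tx":0,"ty":0,"tz":0,"rx":0,"ry":0,"rz":0,"fingers":1},
  {"tx":0,"ty":0,"tz":0,"rx":0,"ry":0,"rz":0,"fingers":1},
], newtons=20)

```text
clock: 5.07
position: [0.4823, -0.0551, 0.0189]
tool_rot: [[0.138, 0.99, -0.001], [0.99, -0.138, -0.001], [-0.001, -0.001, -1.0]]
ft_force: [-5.9, 0.2, 4.0]
opening: 0.109
grip_force: 21.1
```

Bar gripped. Raise along the arc.

Emit:
jog_arm([
  {"tx":0,"ty":0.02,"tz":-0.41,"rx":0,"ry":0,"rz":0,"fingers":1},
  {"tx":0,"ty":0.05,"tz":-0.4,"rx":0,"ry":0,"rz":0,"fingers":1},
  {"tx":0,"ty":0.08,"tz":-0.4,"rx":0,"ry":0,"rz":0,"fingers":1},
  {"tx":0,"ty":0.12,"tz":-0.39,"rx":0,"ry":0,"rz":0,"fingers":1},
  {"tx":0,"ty":0.15,"tz":-0.38,"rx":0,"ry":0,"rz":0,"fingers":1},
  {"tx":0,"ty":0.18,"tz":-0.36,"rx":0,"ry":0,"rz":0,"fingers":1},
])

```text
clock: 5.57
position: [0.5047, -0.0583, 0.1127]
tool_rot: [[0.138, 0.99, -0.003], [0.99, -0.138, -0.0], [-0.001, -0.003, -1.0]]
ft_force: [-5.0, 0.6, 0.3]
opening: 0.105
grip_force: 20.1
```

```bash
python3 -c "
from h import *
go([-.195*np.cos(.5),0,.0175+.195*np.sin(.5)])"
```

```text
t 5.57 pos [ 0.5047 -0.0583  0.1127] open 0.105 F [-5.   0.6  0.3] grip 20.05981832742691
shift [0.01 0.03 0.04] inG [0.01 0.03 0.04] turn [-0.04  0.01  0.01]
```

Emit:
jog_arm([
  {"tx":0,"ty":0.2,"tz":-0.35,"rx":0,"ry":0,"rz":0,"fingers":1},
  {"tx":0,"ty":0.24,"tz":-0.33,"rx":0,"ry":0,"rz":0,"fingers":1},
  {"tx":0,"ty":0.26,"tz":-0.31,"rx":0,"ry":0,"rz":0,"fingers":1},
  {"tx":0,"ty":0.29,"tz":-0.28,"rx":0,"ry":0,"rz":0,"fingers":1},
  {"tx":0,"ty":0.31,"tz":-0.26,"rx":0,"ry":0,"rz":0,"fingers":1},
  {"tx":0,"ty":0.33,"tz":-0.23,"rx":0,"ry":0,"rz":0,"fingers":1},
  {"tx":0,"ty":0.35,"tz":-0.2,"rx":0,"ry":0,"rz":0,"fingers":1},
  {"tx":0,"ty":0.37,"tz":-0.17,"rx":0,"ry":0,"rz":0,"fingers":1},
  {"tx":0,"ty":0.38,"tz":-0.14,"rx":0,"ry":0,"rz":0,"fingers":1},
  {"tx":0,"ty":0.39,"tz":-0.11,"rx":0,"ry":0,"rz":0,"fingers":1},
])

```text
clock: 6.4
position: [0.6316, -0.0762, 0.2106]
tool_rot: [[0.139, 0.99, 0.004], [0.99, -0.139, -0.002], [-0.001, 0.005, -1.0]]
ft_force: [-1.2, -0.5, 1.0]
opening: 0.104
grip_force: 20.3
```

```bash
python3 -c "
from h import *
go([-.195*np.cos(1.5),0,.0185+.195*np.sin(1.5)])"
```

```text
t 6.4 pos [ 0.6316 -0.0762  0.2106] open 0.104 F [-1.2 -0.5  1. ] grip 20.319069027900696
shift [ 0.01  0.76 -0.06] inG [ 0.01  0.76 -0.06] turn [ 0.06  0.01 -0.  ]
```

Emit:
jog_arm([
  {"tx":0,"ty":0.35,"tz":-0.05,"rx":0,"ry":0,"rz":0,"fingers":1},
  {"tx":0,"ty":0.35,"tz":-0.02,"rx":0,"ry":0,"rz":0,"fingers":1},
  {"tx":0,"ty":0.1,"tz":0,"rx":0,"ry":0,"rz":0,"fingers":1},
  {"tx":0,"ty":0.1,"tz":0,"rx":0,"ry":0,"rz":0,"fingers":1},
  {"tx":0,"ty":0,"tz":0,"rx":0,"ry":0,"rz":0,"fingers":1},
])

```text
clock: 6.82
position: [0.6618, -0.0804, 0.214]
tool_rot: [[0.138, 0.99, -0.007], [0.99, -0.138, -0.001], [-0.002, -0.007, -1.0]]
ft_force: [-18.7, 1.3, 16.5]
opening: 0.105
grip_force: 22.5
```

At the stop (-19 N). Release and lift.

Emit:
jog_arm([
  {"tx":0,"ty":-0.03,"tz":0.03,"rx":0,"ry":0,"rz":0,"fingers":0.5},
  {"tx":0,"ty":0,"tz":0,"rx":0,"ry":0,"rz":0,"fingers":0},
  {"tx":0,"ty":0,"tz":0,"rx":0,"ry":0,"rz":0,"fingers":0},
  {"tx":0,"ty":0,"tz":0,"rx":0,"ry":0,"rz":0,"fingers":0},
  {"tx":0,"ty":0,"tz":-0.5,"rx":0,"ry":0,"rz":0,"fingers":0},
  {"tx":0,"ty":0,"tz":-0.8,"rx":0,"ry":0,"rz":0,"fingers":0},
  {"tx":0,"ty":0,"tz":-0.5,"rx":0,"ry":0,"rz":0,"fingers":0},
  {"tx":-0.6,"ty":-0.7,"tz":0,"rx":0,"ry":0,"rz":0,"fingers":0},
  {"tx":-0.9,"ty":-1,"tz":0,"rx":0,"ry":0,"rz":0,"fingers":0},
  {"tx":-1,"ty":-1,"tz":0,"rx":0,"ry":0,"rz":0,"fingers":0},
  {"tx":-1,"ty":-1,"tz":0,"rx":0,"ry":0,"rz":0,"fingers":0},
  {"tx":-0.8,"ty":-0.9,"tz":0,"rx":0,"ry":0,"rz":0,"fingers":0},
])

```text
clock: 7.82
position: [0.4972, -0.1986, 0.2813]
tool_rot: [[0.139, 0.99, 0.004], [0.99, -0.139, -0.001], [-0.0, 0.005, -1.0]]
ft_force: [0.3, -1.3, 0.1]
opening: 0.5
grip_force: 0.0
```

```bash
python3 -c "
from h import *
go([-.199,-.175,.087])
c=ctrl.get_calibration('wrist');w=ctrl.snapshot('wrist')[:,:,::-1];s=ctrl.snapshot('side')[:,:,::-1]
cv2.imwrite('pics/w5.png',np.hstack([cv2.resize(w,(400,300)),cv2.resize(s[150:300,320:520],(400,300),interpolation=2)]))
print(proj('wrist',box(P,[[-.199,-.135,.134],[-.199,-.197,.134],[-.199,-.175,.134]]),c).round(1)*.625)
print(((proj('side',box(P,[[-.199,-.135,.134],[-.199,-.197,.134],[-.014,.055,.258],[-.014,-.055,.258]]))-[320,150])*2+[400,0]).round())"
```

```text
t 7.82 pos [ 0.4972 -0.1986  0.2813] open 0.5 F [ 0.3 -1.3  0.1] grip 0.0
shift [-0.86 -0.99  4.85] inG [-0.86 -0.97  4.86] turn [0.06 0.   0.  ]
[[173.1875 129.6875]
 [174.625  168.4375]
 [174.125  155.125 ]]
[[697. 194.]
 [759. 185.]
 [472. -17.]
 [590. -32.]]
```

View pics/w5.png

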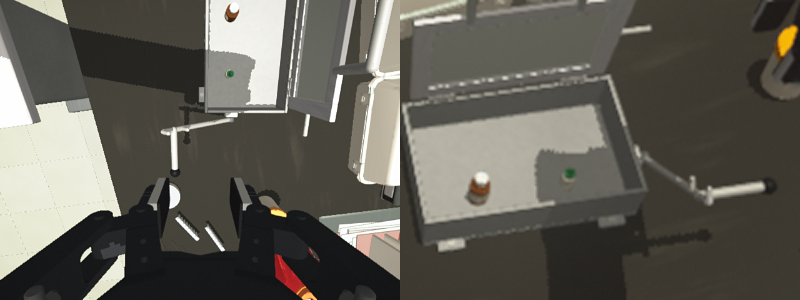

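Flap is fully up. Wrist view: the crossbar runs (173,130)→ball (175,172), matching the prediction. The vial (brown, white cap) is at the left in the box, the green dropper at the right.

Emit:
jog_arm([
  {"tx":-0.43,"ty":-0.49,"tz":0.3,"rx":0,"ry":0,"rz":0,"fingers":0},
  {"tx":-0.43,"ty":-0.49,"tz":0.5,"rx":0,"ry":0,"rz":0,"fingers":0},
  {"tx":0,"ty":0,"tz":0.8,"rx":0,"ry":0,"rz":0,"fingers":0},
  {"tx":0,"ty":0,"tz":0.9,"rx":0,"ry":0,"rz":0,"fingers":0},
  {"tx":0,"ty":0,"tz":0.9,"rx":0,"ry":0,"rz":0,"fingers":0},
  {"tx":0,"ty":0,"tz":0.7,"rx":0,"ry":0,"rz":0,"fingers":0},
  {"tx":0,"ty":0,"tz":0.5,"rx":0,"ry":0,"rz":0,"fingers":0},
  {"tx":0,"ty":0,"tz":0.2,"rx":0,"ry":0,"rz":0,"fingers":0},
  {"tx":0,"ty":0,"tz":0,"rx":0,"ry":0,"rz":0,"fingers":0},
])

```text
clock: 8.67
position: [0.4549, -0.225, 0.0876]
tool_rot: [[0.138, 0.99, 0.001], [0.99, -0.138, 0.002], [0.002, 0.001, -1.0]]
ft_force: [-0.1, 0.7, -0.0]
opening: 0.501
grip_force: 0.0
```

```bash
python3 -c "
from h import *
go([-.199,-.175,.087])
a=np.pi/4+np.linspace(0,1.40,15); x=-.1-.14*np.cos(a); z=.035+.14*np.sin(a)
print((np.diff(x)/.04).round(2),(-np.diff(z)/.04).round(2),x[-1],z[-1])"
```

```text
t 8.67 pos [ 0.4549 -0.225   0.0876] open 0.501 F [-0.1  0.7 -0. ] grip 0.0
shift [-0.06 -0.01  0.01] inG [-0.06 -0.01  0.01] turn [ 0.01 -0.02  0.01]
[0.26 0.28 0.3  0.32 0.33 0.34 0.35 0.35 0.35 0.35 0.34 0.33 0.31 0.3 ] [-0.23 -0.21 -0.18 -0.15 -0.12 -0.08 -0.05 -0.01  0.02  0.06  0.09  0.12
  0.16  0.19] -0.019271342582251938 0.14938043482837382
```

Emit:
jog_arm([
  {"tx":-0.03,"ty":0,"tz":0,"rx":0,"ry":0,"rz":0,"fingers":0.6},
  {"tx":0,"ty":0,"tz":0,"rx":0,"ry":0,"rz":0,"fingers":1},
  {"tx":0,"ty":0,"tz":0,"rx":0,"ry":0,"rz":0,"fingers":1},
  {"tx":0,"ty":0,"tz":0,"rx":0,"ry":0,"rz":0,"fingers":1},
  {"tx":0,"ty":0,"tz":0,"rx":0,"ry":0,"rz":0,"fingers":1},
], newtons=20)

```text
clock: 9.08
position: [0.456, -0.2278, 0.0905]
tool_rot: [[0.139, 0.99, 0.005], [0.99, -0.139, -0.002], [-0.001, 0.005, -1.0]]
ft_force: [-1.4, -1.0, 2.6]
opening: 0.104
grip_force: 21.5
```

Emit:
jog_arm([
  {"tx":0,"ty":0.26,"tz":-0.23,"rx":0,"ry":0,"rz":0,"fingers":1},
  {"tx":0,"ty":0.28,"tz":-0.21,"rx":0,"ry":0,"rz":0,"fingers":1},
  {"tx":0,"ty":0.3,"tz":-0.18,"rx":0,"ry":0,"rz":0,"fingers":1},
  {"tx":0,"ty":0.32,"tz":-0.15,"rx":0,"ry":0,"rz":0,"fingers":1},
  {"tx":0,"ty":0.33,"tz":-0.12,"rx":0,"ry":0,"rz":0,"fingers":1},
  {"tx":0,"ty":0.34,"tz":-0.08,"rx":0,"ry":0,"rz":0,"fingers":1},
  {"tx":0,"ty":0.35,"tz":-0.05,"rx":0,"ry":0,"rz":0,"fingers":1},
  {"tx":0,"ty":0.35,"tz":-0.01,"rx":0,"ry":0,"rz":0,"fingers":1},
])

```text
clock: 9.75
position: [0.5564, -0.2419, 0.132]
tool_rot: [[0.139, 0.99, 0.005], [0.99, -0.139, -0.002], [-0.001, 0.005, -1.0]]
ft_force: [-0.6, -0.5, 3.9]
opening: 0.103
grip_force: 20.7
```

```bash
python3 -c "
from h import *
a=np.pi/4+np.array([.8,.9,1.,1.1,1.2,1.3,1.38])
for A in a[[0,-1]]: go([-.1-.14*np.cos(A),-.175,.035+.14*np.sin(A)-.045])"
```

```text
t 9.75 pos [ 0.5564 -0.2419  0.132 ] open 0.103 F [-0.6 -0.5  3.9] grip 20.696407556533813
shift [ 0.   -0.06  0.05] inG [ 0.   -0.06  0.05] turn [ 0.06  0.01 -0.  ]
t 9.75 pos [ 0.5564 -0.2419  0.132 ] open 0.103 F [-0.6 -0.5  3.9] grip 20.696407556533813
shift [0.   1.85 0.66] inG [0.   1.85 0.65] turn [ 0.06  0.01 -0.  ]
```

Emit:
jog_arm([
  {"tx":0,"ty":0.33,"tz":0.03,"rx":0,"ry":0,"rz":0,"fingers":1},
  {"tx":0,"ty":0.35,"tz":0.07,"rx":0,"ry":0,"rz":0,"fingers":1},
  {"tx":0,"ty":0.34,"tz":0.1,"rx":0,"ry":0,"rz":0,"fingers":1},
  {"tx":0,"ty":0.33,"tz":0.13,"rx":0,"ry":0,"rz":0,"fingers":1},
  {"tx":0,"ty":0.31,"tz":0.16,"rx":0,"ry":0,"rz":0,"fingers":1},
  {"tx":0,"ty":0.1,"tz":0.06,"rx":0,"ry":0,"rz":0,"fingers":1},
  {"tx":0,"ty":0,"tz":0,"rx":0,"ry":0,"rz":0,"fingers":1},
])

```text
clock: 10.33
position: [0.6265, -0.2517, 0.1092]
tool_rot: [[0.139, 0.99, 0.005], [0.99, -0.139, -0.001], [-0.0, 0.005, -1.0]]
ft_force: [0.7, -1.7, 0.9]
opening: 0.104
grip_force: 20.9
```

```bash
python3 -c "
from h import *
a=np.pi/4+np.array([1.38])
for A in a[[0,-1]]: go([-.1-.14*np.cos(A),-.175,.035+.14*np.sin(A)-.045])"
```

```text
t 10.33 pos [ 0.6265 -0.2517  0.1092] open 0.104 F [ 0.7 -1.7  0.9] grip 20.86111307144165
shift [0.   0.08 0.08] inG [0.   0.08 0.08] turn [0.07 0.   0.  ]
t 10.33 pos [ 0.6265 -0.2517  0.1092] open 0.104 F [ 0.7 -1.7  0.9] grip 20.86111307144165
shift [0.   0.08 0.08] inG [0.   0.08 0.08] turn [0.07 0.   0.  ]
```

Emit:
jog_arm([
  {"tx":0,"ty":0,"tz":0,"rx":0,"ry":0,"rz":0,"fingers":0.5},
  {"tx":0,"ty":0,"tz":0,"rx":0,"ry":0,"rz":0,"fingers":0},
  {"tx":0,"ty":0,"tz":0,"rx":0,"ry":0,"rz":0,"fingers":0},
  {"tx":0,"ty":0,"tz":0,"rx":0,"ry":0,"rz":0,"fingers":0},
  {"tx":0,"ty":0,"tz":0,"rx":0,"ry":0,"rz":0,"fingers":0},
  {"tx":0,"ty":0,"tz":-0.6,"rx":0,"ry":0,"rz":0,"fingers":0},
  {"tx":0,"ty":0,"tz":-0.9,"rx":0,"ry":0,"rz":0,"fingers":0},
  {"tx":0,"ty":0,"tz":-0.9,"rx":0,"ry":0,"rz":0,"fingers":0},
  {"tx":0,"ty":-0.5,"tz":-0.8,"rx":0,"ry":0,"rz":0,"fingers":0},
  {"tx":0.2,"ty":-0.9,"tz":-0.5,"rx":0,"ry":0,"rz":0,"fingers":0},
  {"tx":0.7,"ty":-0.6,"tz":0,"rx":0,"ry":0,"rz":0,"fingers":0},
  {"tx":1,"ty":0,"tz":0,"rx":0,"ry":0,"rz":0,"fingers":0},
])

```text
clock: 11.33
position: [0.5529, -0.1688, 0.2588]
tool_rot: [[0.148, 0.989, 0.004], [0.989, -0.148, -0.006], [-0.005, 0.005, -1.0]]
ft_force: [1.8, -0.5, -1.5]
opening: 0.501
grip_force: 0.0
```

```bash
python3 -c "
from h import *
go([-.1,.05,.16])
print(ctrl.read_state()['joint_positions'].round(2))
s=ctrl.snapshot('side')[:,:,::-1];t=ctrl.snapshot('scene')[:,:,::-1]
cv2.imwrite('pics/w6.png',np.hstack([cv2.resize(t[180:330,290:490],(400,300),interpolation=2),cv2.resize(s[120:270,320:520],(400,300),interpolation=2)]))"
```

```text
t 11.33 pos [ 0.5529 -0.1688  0.2588] open 0.501 F [ 1.8 -0.5 -1.5] grip 0.0
shift [3.84 0.19 2.45] inG [3.83 0.23 2.47] turn [ 0.06  0.07 -0.11]
[ 0.81  0.19 -0.64  1.53  0.12  1.46  0.01]
```

View pics/w6.png

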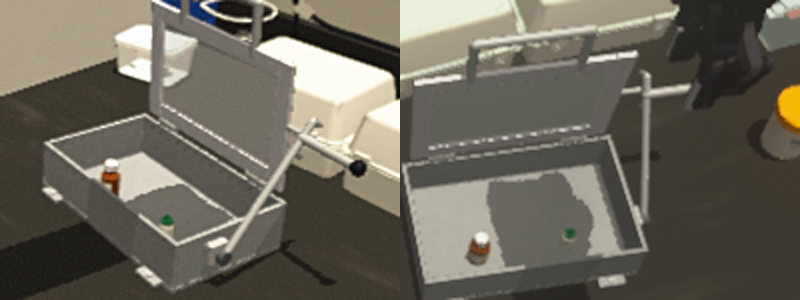

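The scene view shows the stay leaning back onto the flap's edge, rod end at (313,125), ball at (357,168). I'll check the ball position against the engaged angle, then go over the vial and rotate.

```bash
python3 -c "
from h import *
for q in (1.3,1.4,1.44,1.5,1.6):
  A=np.pi/4+q; print(q,((proj('scene',box(P,[[-.1-.14*np.cos(A),-.199,.035+.14*np.sin(A)],[-.1-.16*np.cos(A),-.135,.035+.16*np.sin(A)]]))-[290,180])*2).round().tolist())"
```

```text
1.3 [[342.0, 160.0], [300.0, 113.0]]
1.4 [[350.0, 164.0], [308.0, 118.0]]
1.44 [[352.0, 166.0], [311.0, 120.0]]
1.5 [[356.0, 169.0], [316.0, 124.0]]
1.6 [[361.0, 175.0], [322.0, 131.0]]
```

Emit:
jog_arm([
  {"tx":1,"ty":0.05,"tz":0,"rx":0,"ry":0,"rz":0,"fingers":0},
  {"tx":1,"ty":0.05,"tz":0,"rx":0,"ry":0,"rz":0,"fingers":0},
  {"tx":1,"ty":0.05,"tz":0,"rx":0,"ry":0,"rz":0,"fingers":0},
  {"tx":0.8,"ty":0.05,"tz":0,"rx":0,"ry":0,"rz":0,"fingers":0},
  {"tx":0,"ty":0,"tz":0,"rx":0,"ry":0,"rz":-1,"fingers":0},
  {"tx":0,"ty":0,"tz":0,"rx":0,"ry":0,"rz":-1,"fingers":0},
  {"tx":0,"ty":0,"tz":0,"rx":0,"ry":0,"rz":-1,"fingers":0},
  {"tx":0,"ty":0,"tz":0,"rx":0,"ry":0,"rz":-1,"fingers":0},
  {"tx":0,"ty":0,"tz":0,"rx":0,"ry":0,"rz":-1,"fingers":0},
  {"tx":0,"ty":0,"tz":0,"rx":0,"ry":0,"rz":-1,"fingers":0},
  {"tx":0,"ty":0,"tz":0,"rx":0,"ry":0,"rz":-1,"fingers":0},
  {"tx":0,"ty":0,"tz":0,"rx":0,"ry":0,"rz":-1,"fingers":0},
])

```text
clock: 12.43
position: [0.5853, -0.0148, 0.2569]
tool_rot: [[-0.485, 0.875, 0.004], [0.875, 0.485, -0.001], [-0.002, 0.003, -1.0]]
ft_force: [0.3, 0.4, 0.3]
opening: 0.503
grip_force: 0.0
```

Emit:
jog_arm([
  {"tx":0,"ty":0,"tz":0,"rx":0,"ry":0,"rz":-1,"fingers":0},
  {"tx":0,"ty":0,"tz":0,"rx":0,"ry":0,"rz":-1,"fingers":0},
  {"tx":0,"ty":0,"tz":0,"rx":0,"ry":0,"rz":-1,"fingers":0},
  {"tx":0,"ty":0,"tz":0,"rx":0,"ry":0,"rz":-1,"fingers":0},
  {"tx":0,"ty":0,"tz":0,"rx":0,"ry":0,"rz":-1,"fingers":0},
  {"tx":0,"ty":0,"tz":0,"rx":0,"ry":0,"rz":-1,"fingers":0},
  {"tx":0,"ty":0,"tz":0,"rx":0,"ry":0,"rz":-1,"fingers":0},
  {"tx":0,"ty":0,"tz":0,"rx":0,"ry":0,"rz":-1,"fingers":0},
  {"tx":0,"ty":0,"tz":0,"rx":0,"ry":0,"rz":-1,"fingers":0},
  {"tx":0,"ty":0,"tz":0,"rx":0,"ry":0,"rz":-1,"fingers":0},
  {"tx":0,"ty":0,"tz":0,"rx":0,"ry":0,"rz":-1,"fingers":0},
  {"tx":0,"ty":0,"tz":0,"rx":0,"ry":0,"rz":-0.75,"fingers":0},
])

```text
clock: 13.43
position: [0.5853, -0.0149, 0.2568]
tool_rot: [[-0.992, 0.125, 0.004], [0.125, 0.992, -0.001], [-0.004, -0.0, -1.0]]
ft_force: [-0.2, -0.2, -0.4]
opening: 0.497
grip_force: 0.0
```

```bash
python3 - <<'E'
from h import *
go([-.1,.05,-.011])
c=ctrl.get_calibration('wrist');w=ctrl.snapshot('wrist')[:,:,::-1];cv2.imwrite('pics/w7.png',w)
print(proj('wrist',box(P,[[-.1,.05,.052],[-.1,.05,.028],[-.1,-.05,.03]]),c).round(1).tolist())
h=cv2.cvtColor(np.ascontiguousarray(w),cv2.COLOR_BGR2HSV); m=((h[:,:,0]<18)&(h[:,:,1]>130)&(h[:,:,2]>40)).astype(np.uint8)
n,_,st,ce=cv2.connectedComponentsWithStats(m)
for i in range(1,n):
    if st[i,4]>80: print(st[i],ce[i].round(1))
E
```

```text
t 13.43 pos [ 0.5853 -0.0149  0.2568] open 0.497 F [-0.2 -0.2 -0.4] grip 0.0
shift [ 0.06 -0.09  6.7 ] inG [-0.09 -0.04  6.7 ] turn [ 0.04  0.04 19.81]
[[316.3, 199.7], [316.4, 195.8], [229.7, 195.0]]
[307 184  19  16 108] [316.5 189.2]
```

Stay angle fits ~1.44–1.5: engaged. The vial blob (u 316.5, top edge v 184) agrees with the prediction to ~1 mm. Descend to the vial.

Emit:
jog_arm([
  {"tx":0.06,"ty":-0.09,"tz":0.4,"rx":0,"ry":0,"rz":0.2,"fingers":0},
  {"tx":0,"ty":0,"tz":0.8,"rx":0,"ry":0,"rz":0,"fingers":0},
  {"tx":0,"ty":0,"tz":0.9,"rx":0,"ry":0,"rz":0,"fingers":0},
  {"tx":0,"ty":0,"tz":0.9,"rx":0,"ry":0,"rz":0,"fingers":0},
  {"tx":0,"ty":0,"tz":0.9,"rx":0,"ry":0,"rz":0,"fingers":0},
  {"tx":0,"ty":0,"tz":0.8,"rx":0,"ry":0,"rz":0,"fingers":0},
  {"tx":0,"ty":0,"tz":0.6,"rx":0,"ry":0,"rz":0,"fingers":0},
  {"tx":0,"ty":0,"tz":0.4,"rx":0,"ry":0,"rz":0,"fingers":0},
  {"tx":0,"ty":0,"tz":0.3,"rx":0,"ry":0,"rz":0,"fingers":0},
  {"tx":0,"ty":0,"tz":0.2,"rx":0,"ry":0,"rz":0,"fingers":0},
  {"tx":0,"ty":0,"tz":0,"rx":0,"ry":0,"rz":0,"fingers":0},
])

```text
clock: 14.4
position: [0.5827, -0.0186, 0.0076]
tool_rot: [[-0.989, 0.145, 0.002], [0.145, 0.989, -0.0], [-0.002, 0.0, -1.0]]
ft_force: [-0.4, -0.2, -0.4]
opening: 0.501
grip_force: 0.0
```

```bash
python3 -c "
from h import *
go([-.1,.05,-.011])"
```

```text
t 14.4 pos [ 0.5827 -0.0186  0.0076] open 0.501 F [-0.4 -0.2 -0.4] grip 0.0
shift [-0.02  0.01  0.47] inG [0.01 0.02 0.47] turn [ 0.02  0.02 19.55]
```

Emit:
jog_arm([
  {"tx":0,"ty":0,"tz":0.25,"rx":0,"ry":0,"rz":0,"fingers":0},
  {"tx":0,"ty":0,"tz":0.2,"rx":0,"ry":0,"rz":0,"fingers":0},
  {"tx":0,"ty":0,"tz":0,"rx":0,"ry":0,"rz":0,"fingers":0.2},
  {"tx":0,"ty":0,"tz":0,"rx":0,"ry":0,"rz":0,"fingers":0.4},
  {"tx":0,"ty":0,"tz":0,"rx":0,"ry":0,"rz":0,"fingers":0.6},
  {"tx":0,"ty":0,"tz":0,"rx":0,"ry":0,"rz":0,"fingers":0.8},
  {"tx":0,"ty":0,"tz":0,"rx":0,"ry":0,"rz":0,"fingers":1},
  {"tx":0,"ty":0,"tz":0,"rx":0,"ry":0,"rz":0,"fingers":1},
  {"tx":0,"ty":0,"tz":0,"rx":0,"ry":0,"rz":0,"fingers":1},
], newtons=20)

```text
clock: 15.15
position: [0.5838, -0.0186, -0.0089]
tool_rot: [[-0.989, 0.145, 0.004], [0.145, 0.989, -0.001], [-0.004, -0.0, -1.0]]
ft_force: [-0.0, 0.1, -0.1]
opening: 0.245
grip_force: 20.5
```

Emit:
jog_arm([
  {"tx":0,"ty":0,"tz":-0.3,"rx":0,"ry":0,"rz":0,"fingers":1},
  {"tx":0,"ty":0,"tz":-0.6,"rx":0,"ry":0,"rz":0,"fingers":1},
  {"tx":0,"ty":0,"tz":-0.8,"rx":0,"ry":0,"rz":0,"fingers":1},
  {"tx":0,"ty":0,"tz":-0.8,"rx":0,"ry":0,"rz":0,"fingers":1},
  {"tx":0,"ty":0,"tz":-0.6,"rx":0,"ry":0,"rz":0,"fingers":1},
  {"tx":0.1,"ty":0.3,"tz":-0.2,"rx":0,"ry":0,"rz":0,"fingers":1},
  {"tx":0.3,"ty":0.6,"tz":0,"rx":0,"ry":0,"rz":0,"fingers":1},
  {"tx":0.4,"ty":0.8,"tz":0,"rx":0,"ry":0,"rz":0,"fingers":1},
  {"tx":0.4,"ty":0.8,"tz":0,"rx":0,"ry":0,"rz":0,"fingers":1},
  {"tx":0.4,"ty":0.8,"tz":0,"rx":0,"ry":0,"rz":0,"fingers":1},
  {"tx":0.4,"ty":0.8,"tz":0,"rx":0,"ry":0,"rz":0,"fingers":1},
  {"tx":0.4,"ty":0.8,"tz":0,"rx":0,"ry":0,"rz":0,"fingers":1},
])

```text
clock: 16.15
position: [0.515, 0.1914, 0.1225]
tool_rot: [[-0.989, 0.145, 0.004], [0.145, 0.989, -0.001], [-0.004, -0.0, -1.0]]
ft_force: [-0.1, -0.0, -0.3]
opening: 0.249
grip_force: 20.5
```

```bash
python3 -c "
from h import *
go([.473,.330,-.0085],True);print(ctrl.read_state()['joint_positions'].round(2))"
```

```text
t 16.15 pos [0.515  0.1914 0.1225] open 0.249 F [-0.1 -0.  -0.3] grip 20.458914041519165
shift [1.55 3.28 3.27] inG [ 3.29 -1.52  3.28] turn [ 0.03  0.04 19.56]
[ 0.48  0.3  -1.02  1.78  0.28  1.21  0.81]
```

Emit:
jog_arm([
  {"tx":0.35,"ty":0.75,"tz":0,"rx":0,"ry":0,"rz":0,"fingers":1},
  {"tx":0.35,"ty":0.75,"tz":0,"rx":0,"ry":0,"rz":0,"fingers":1},
  {"tx":0.35,"ty":0.75,"tz":0,"rx":0,"ry":0,"rz":0,"fingers":1},
  {"tx":0.3,"ty":0.6,"tz":0,"rx":0,"ry":0,"rz":0,"fingers":1},
  {"tx":0.2,"ty":0.4,"tz":0.3,"rx":0,"ry":0,"rz":0,"fingers":1},
  {"tx":0,"ty":0,"tz":0.5,"rx":0,"ry":0,"rz":0,"fingers":1},
  {"tx":0,"ty":0,"tz":0.5,"rx":0,"ry":0,"rz":0,"fingers":1},
  {"tx":0,"ty":0,"tz":0.4,"rx":0,"ry":0,"rz":0,"fingers":1},
  {"tx":0,"ty":0,"tz":0,"rx":0,"ry":0,"rz":0,"fingers":1},
])

```text
clock: 16.9
position: [0.4713, 0.3257, 0.0509]
tool_rot: [[-0.99, 0.144, -0.002], [0.144, 0.99, -0.004], [0.001, -0.004, -1.0]]
ft_force: [-0.2, -0.2, -0.3]
opening: 0.248
grip_force: 20.5
```

```bash
python3 -c "
from h import *
go([.473,.330,-.0085],True);print(ctrl.read_state()['joint_positions'].round(2))
c=ctrl.get_calibration('wrist');w=ctrl.snapshot('wrist')[:,:,::-1]
s=ctrl.snapshot('side')[:,:,::-1]
cv2.imwrite('pics/w8.png',np.hstack([cv2.resize(w,(400,300)),cv2.resize(s[270:390,160:320],(400,300),interpolation=2)]))
t=np.array([[.542,.367,.012],[.509,.26,.012],[.4,.289,.012],[.435,.395,.012],[.473,.33,.004]])
print((proj('wrist',t,c)*.625).round().tolist())
"
```

```text
t 16.9 pos [0.4713 0.3257 0.0509] open 0.248 F [-0.2 -0.2 -0.3] grip 20.459149181842804
shift [-0.03  0.12  1.48] inG [0.11 0.03 1.48] turn [-0.05  0.03 19.57]
[ 0.15  0.46 -0.98  1.79  0.42  1.13  0.46]
[[246.0, 211.0], [145.0, 197.0], [151.0, 91.0], [266.0, 111.0], [204.0, 155.0]]
```

View pics/w8.png

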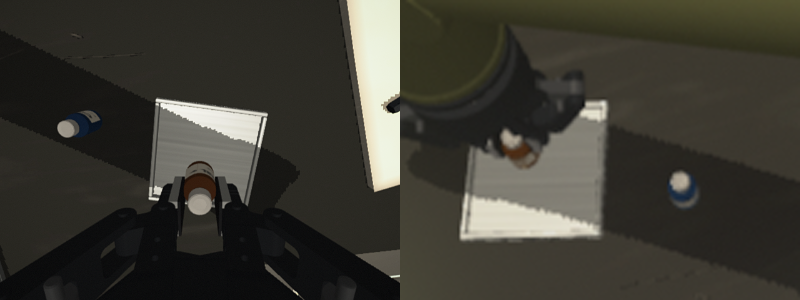

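The wrist half shows the vial held upright at (200,190), with tray corners (156,99), (268,114), (150,199), about 4 mm from predicted. I'll correct and lower.

Emit:
jog_arm([
  {"tx":-0.08,"ty":0.14,"tz":0.3,"rx":0,"ry":0,"rz":0,"fingers":1},
  {"tx":0,"ty":0,"tz":0.4,"rx":0,"ry":0,"rz":0,"fingers":1},
  {"tx":0,"ty":0,"tz":0.4,"rx":0,"ry":0,"rz":0,"fingers":1},
  {"tx":0,"ty":0,"tz":0.25,"rx":0,"ry":0,"rz":0,"fingers":1},
  {"tx":0,"ty":0,"tz":0,"rx":0,"ry":0,"rz":0,"fingers":1},
  {"tx":0,"ty":0,"tz":0,"rx":0,"ry":0,"rz":0,"fingers":1},
])

```text
clock: 17.5
position: [0.4787, 0.3323, 0.0009]
tool_rot: [[-0.989, 0.145, 0.004], [0.145, 0.989, -0.0], [-0.004, 0.0, -1.0]]
ft_force: [0.1, 0.6, -1.0]
opening: 0.249
grip_force: 20.5
```

```bash
python3 -c "
from h import *
go([.475,.331,-.0095],True);print(ctrl.read_state()['joint_positions'].round(2))"
```

```text
t 17.5 pos [0.4787 0.3323 0.0009] open 0.249 F [ 0.1  0.6 -1. ] grip 20.45905351638794
shift [ 0.09 -0.05  0.26] inG [-0.04 -0.09  0.26] turn [ 0.05  0.04 19.55]
[ 0.1   0.53 -0.93  1.81  0.49  1.05  0.41]
```

Emit:
jog_arm([
  {"tx":0.05,"ty":0,"tz":0.12,"rx":0,"ry":0,"rz":0,"fingers":1},
  {"tx":0,"ty":0,"tz":0.1,"rx":0,"ry":0,"rz":0,"fingers":1},
  {"tx":0,"ty":0,"tz":0.03,"rx":0,"ry":0,"rz":0,"fingers":1},
  {"tx":0,"ty":0,"tz":0,"rx":0,"ry":0,"rz":0,"fingers":1},
])

```text
clock: 17.83
position: [0.4766, 0.3323, -0.0097]
tool_rot: [[-0.989, 0.145, 0.004], [0.145, 0.989, -0.001], [-0.004, 0.0, -1.0]]
ft_force: [-0.1, -0.9, -0.3]
opening: 0.25
grip_force: 20.6
```

Emit:
jog_arm([
  {"tx":0,"ty":0,"tz":0.03,"rx":0,"ry":0,"rz":0,"fingers":1},
  {"tx":0,"ty":0,"tz":0,"rx":0,"ry":0,"rz":0,"fingers":1},
])

```text
clock: 18.0
position: [0.4769, 0.3324, -0.0099]
tool_rot: [[-0.989, 0.145, 0.005], [0.145, 0.989, -0.001], [-0.005, -0.0, -1.0]]
ft_force: [-1.9, -1.4, 5.6]
opening: 0.25
grip_force: 21.1
```

Contact with the tray floor (5.6 N). Release and rise.

Emit:
jog_arm([
  {"tx":0,"ty":0,"tz":0,"rx":0,"ry":0,"rz":0,"fingers":0.35},
  {"tx":0,"ty":0,"tz":0,"rx":0,"ry":0,"rz":0,"fingers":0.1},
  {"tx":0,"ty":0,"tz":0,"rx":0,"ry":0,"rz":0,"fingers":0},
  {"tx":0,"ty":0,"tz":0,"rx":0,"ry":0,"rz":0,"fingers":0},
  {"tx":0,"ty":0,"tz":-0.2,"rx":0,"ry":0,"rz":0,"fingers":0},
  {"tx":0,"ty":0,"tz":-0.5,"rx":0,"ry":0,"rz":0,"fingers":0},
  {"tx":0,"ty":0,"tz":-0.8,"rx":0,"ry":0,"rz":0,"fingers":0},
  {"tx":0,"ty":0,"tz":-0.9,"rx":0,"ry":0,"rz":0,"fingers":0},
  {"tx":0,"ty":0,"tz":-0.9,"rx":0,"ry":0,"rz":0,"fingers":0},
  {"tx":0,"ty":0,"tz":-0.5,"rx":0,"ry":0,"rz":0,"fingers":0},
  {"tx":0,"ty":0,"tz":0,"rx":0,"ry":0,"rz":0,"fingers":0},
])

```text
clock: 18.92
position: [0.4782, 0.335, 0.1468]
tool_rot: [[-0.989, 0.145, 0.012], [0.145, 0.989, 0.004], [-0.011, 0.005, -1.0]]
ft_force: [-0.1, 0.6, 0.8]
opening: 0.495
grip_force: 0.0
```

```bash
python3 - <<'E'
from h import *
print(ctrl.read_state()['position'])
c=ctrl.get_calibration('wrist')
def blobs(n,roi,c=None):
    w=ctrl.snapshot(n)[:,:,::-1];h=cv2.cvtColor(np.ascontiguousarray(w),cv2.COLOR_BGR2HSV)
    m=((h[:,:,0]<18)&(h[:,:,1]>110)&(h[:,:,2]>35)).astype(np.uint8)
    m[:roi[1]]=0;m[roi[3]:]=0;m[:,:roi[0]]=0;m[:,roi[2]:]=0
    k,_,st,ce=cv2.connectedComponentsWithStats(m)
    for i in range(1,k):
        if st[i,4]>15: print(n,st[i],ce[i].round(1))
    return w
blobs('wrist',(0,0,640,480))
s=blobs('scene',(190,210,270,260));cv2.imwrite('pics/scene_end.png',s)
blobs('side',(170,300,260,380))
V=np.array([[.477,.332,.004],[.477,.332,.028],[.477,.332,.051]])
print(proj('wrist',V,c).round().tolist(),proj('scene',V).round().tolist(),proj('side',V).round().tolist())
t=s[:, :]
for q in (1.3,1.44,1.6):
  A=np.pi/4+q; print(proj('scene',box(P,[[-.1-.14*np.cos(A),-.199,.035+.14*np.sin(A)]])).round().tolist())
g=s[235:290,440:500].sum(2); print('dark ball', [ (x+440,y+235) for y,x in [np.unravel_index(cv2.blur(g.astype(np.float32),(5,5)).argmin(),g.shape)]])
a=cv2.imread('pics/w6.png')[:,:400]; b=cv2.resize(s[180:330,290:490],(400,300),interpolation=2)
print('diff box area vs w6', np.abs(a.astype(int)-b)[:, :].mean(), np.abs(a.astype(int)-b)[100:190,280:380].mean())
E
```

```text
[0.47823457 0.33496954 0.14680687]
wrist [303 202  25  22 235] [315.4 209.5]
scene [222 226   8  14  82] [225.9 231.8]
side [206 331  13  10  52] [212.4 336.9]
[[315.0, 212.0], [315.0, 218.0], [315.0, 225.0]] [[227.0, 237.0], [226.0, 229.0], [226.0, 222.0]] [[212.0, 336.0], [210.0, 333.0], [207.0, 330.0]]
[[461.0, 260.0]]
[[466.0, 263.0]]
[[471.0, 268.0]]
dark ball [(np.int64(468), np.int64(265))]
diff box area vs w6 6.322652777777778 1.6174074074074074
```

The vial stands upright at the tray's middle in all three cameras, and the stay is unchanged. Handing in.

```bash
python3 -c "
from cell import ctrl
print(ctrl.job_done())"
```

```text
the job is handed in; nothing more can be done
None
```

The job is handed in at about 19 s on the robot clock: the flap is up against its stop, the stay measures at its resting angle over the pin, the vial stands upright within about 4 mm of the tray's middle, and the dropper bottle was not touched.

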